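Load the dish carrier under the bench imager

ROBOT

A 6-joint arm with a two-finger parallel gripper is mounted at the origin on a cart in front of the work surface, level with it; the furniture and walls round the work are solid. World frame = base frame: x ahead of the robot, y to its left, z up, the work surface at z = 0. Lengths are in m, angles in degrees, forces in N, time in s.
With the tool pointing down it reaches from about 0.4 to 0.825 m from the base axis. Payload 7 kg.
Tool frame: the origin (TCP) lies midway between the tips of the shut fingers; the grasp point (between the pads) lies ctrl.tcp_to_grasp behind it (ctrl.tcp_to_grasp is the distance from the TCP to the grasp point, in m); z points along the fingers, y is the line along which they close (so a half turn about z gives the same grasp; the last joint's range is limited). The gripper opens to 88 mm and grips with 3 to 60 N. Pads are 19 mm wide; open, the fingers measure 130 mm over their backs; the gripper's body (78 mm by 193 mm) begins 47 mm behind the grasp point.
Start: joints at [-59.353, 20.546, 0.682, 0, -70.136, -16.507], TCP at [0.165, -0.655, 0.227] pointing down, gripper open.
Joint ranges: [-176.03, 176.03], [-82.01, 121.73], [-58.28, 71.71], [-173.87, 95.51], [-174.79, -0.11], [-173.66, 173.66]. Speed limits (degrees/s): [136.94, 136.94, 172.46, 180, 180, 180].

INTERFACE

Orientations are given as [roll, pitch, yaw] about the fixed x, y, z axes, in that order (R = Rz(yaw) Ry(pitch) Rx(roll)).
In Python, from plant import ctrl, imaging, close_job gives the robot as it stands.
- The arm moves only by the shell command python3 -m crank 'ROWS'. ROWS is JSON, a list of rows, each a list of 3 entries, a list of its own where there are three numbers: the shift along the world's x, y, z in m, then the turn, a rotation vector about the world's x, y, z in degrees, then the opening, from -1 (shut) to 1 (fully open), so that 0 is half open. A call has 1 to 12 rows; each row shifts and turns the commanded pose from where the row before left it; what a row does not reach is not made up. A row lasts 1/10 s, in which the tool goes at most 50 mm and 8.59 degrees, less where a joint would pass 70% of its speed; a pose out of reach is approached as far as the arm can. A call is refused whole if a number of a shift passes 0.05 or a number of a turn 8.59, either way. A call with a gripper value outside its range is refused whole. The fingers move at their own pace and stop on an object; the grip force is fixed at half the most. Time passes only in rows, so rows that do not move let the fingers close. It gives the time, the measured TCP pose, the force, the opening and the grip force at its end, in the units of the state.
- ctrl.get_obs(): the state, without advancing time (a new reading comes with each control period).
- imaging.snapshot(name): name is "side" or "top" or "wrist"; returns (picture, depth): 420x560x3 uint8, blue, green, red; 420x560 float32, m along the optical axis (not along the pixel's ray), 0 where there is no reading.
- imaging.camera_model(name): a dict with "mtx" (3x3 intrinsics, pixels), "R" (3x3) and "t" (3): a world point X has camera coordinates R X + t. Camera axes: x right, y down, z forward; pixel columns grow to the right and rows downward; lengths in m; the calibration is good to about 2 mm. A picture is of the moment at which its call begins: read the wrist's pose just before it. camera_model takes no time and is no camera call; for the wrist camera it gives the pose at the moment of the call.
- close_job(): hands the job in; it is judged then, once.
The state is a dict: "clock": time; "joint_pos": joint angles; "qvel": joint speeds; "tau": joint torques, N m; "tool_pos": TCP position; "orientation": TCP orientation; "force": force on the tool from outside, world axes, zero at the start; "moment": the same for the moment, N m; "opening": finger opening in m; "gripper_force": force on a finger pad.
Only numpy, scipy, OpenCV 4.12 (cv2) and the standard library are available. Lean on these libraries where they do the work, as an engineer would, in place of code of your own. Each camera call takes 0.05 s, during which the arm holds its last target. There are 200 camera calls.

TASK

Slide the flat carrier, with the dish sitting in it, in under the overhanging head of the imager, between the two guide rails and with its grip block left outside towards you. Push it gently all the way home, until it has pushed in the sprung contact bar hidden at the back and comes up against the stop, which is set to a different depth each time. Keep carrier, dish and gripper clear of the head, keep the dish in its seat, leave the other things alone, and let go.

Things in the scene. Friction and masses are not known exactly. Their poses are not given: they have to be found in the camera images.
- imager: White bench imager, fixed: a head 130 mm deep (x), 170 wide (y), from z = 40 mm (its flat underside) to 145 mm, carried by a rear column. Origin: on the worktop under the middle of the head's front face; +x points in under the head (yaw 0: away from the robot), z up. Nothing stands out in front of the face.
- rail_mouth (a point): Point on the worktop midway between the mouths of the two guide rails, 6 mm in behind the head's front face, on the imager's x axis. The rails, aluminium, 12 mm high, stand on the worktop parallel to the imager's x, 84 mm apart inside from 38 mm behind the face onward; in front of that they flare to about 97 mm apart at the mouth.
- contact_bar (a joint): How far the carrier's leading edge has pushed the contact bar in, m: 0 free, 0.012 at the rigid stop. Spring 0.6 N when full in; carrier friction holds it. Bar and stop are under the head, out of sight, at a depth that varies: the free bar's face is 67 to 91 mm behind the head's front face. With the carrier home, the grip block's middle is 46 to 22 mm in front of the face.
- carrier: Grey plastic carrier, loose, about 0.3 kg (2 to 6 N to slide it), flat on the worktop: a plate 105 (x) x 76 (y) x 6 mm with a low ring, 5.5 mm high, round the dish seat. Origin: centre of the plate's underside, below the centre of the seat. Its leading edge is at x = +52.5 mm, its grip block at x = -52.5 to -92.5 mm. Home, its x points along the imager's x.
- grip_block (a point): Centre (16 mm above the worktop) of the carrier's grip block, 40 mm long (carrier x), 24 mm wide (y), 32 mm high, foot on the worktop; grasp it across the 24 mm, tilted so that the gripper leans back from the imager: when the carrier is home, the body of a gripper that points straight down would be against the head's face.
- dish_center (a point): Centre (half-way up) of the clear petri dish, 60 mm across, 15 mm high, loose in the carrier's seat, standing on the 6 mm plate; its top is 21 mm above the worktop.
- jar: White screw-cap jar, 49 mm across, 70 mm high, bystander. Origin: centre of its underside.
- beaker: Small clear beaker, 52 mm across, 66 mm high, bystander. Origin: centre of its underside.
- spare_dish: Empty clear petri dish, 60 mm across, 15 mm high, standing on the bare worktop, bystander. Origin: centre of its underside.
- tape: Roll of label tape lying flat, 54 mm across, 19 mm high, bystander. Origin: centre of its underside.
Things that resemble listed ones, but are neither listed nor needed, are in the scene too. Leave any red, turquoise or yellow look-alike of the part that bears dish_center alone.

How it is judged:
By the outcome, as a careful person would: the job done as asked, in the order asked, and still so for the second after the job is handed in, with the robot touching nothing.
It also fails if it takes over 46 s, if anything falls off the work surface, if the arm or the gripper's body presses on something with over 40 N, if the wrist force passes 120 N, or if a joint passes its speed limit or range.

## Working session

There is one attempt and no reset: what is moved stays moved. The work goes in short steps, Python scripts to look and compute and a shell command to move; the robot and the scene stay as the last step left them, time stands still between calls to the robot, and variables do not carry over. Pictures are saved under pics/ and viewed, at most 10 in all, crops included, and the job is handed in when it is done.

```bash
mkdir -p pics; ls; python3 - <<'E'
from plant import ctrl, imaging
import cv2, numpy as np
print(ctrl.get_obs(), ctrl.tcp_to_grasp)
for n in ["top","side"]:
    im,d=imaging.snapshot(n); cv2.imwrite(f"pics/{n}0.png",im); np.save(f"{n}_d.npy",d); m=imaging.camera_model(n); print(n,m)
E
```

```text
pics
{'clock': 0.0, 'joint_pos': array([-5.93540256e+01,  2.05919742e+01,  6.33687355e-01, -2.12625320e-02,
       -7.01350430e+01, -1.65051081e+01]), 'qvel': array([-0.08875117,  0.06256452,  0.02911418,  0.04013437,  0.01587578,
        0.01027819]), 'tau': array([-2.65424587e-04, -5.82715845e+01,  2.93067706e+01,  6.99767411e+00,
        6.96237505e-03, -1.49798116e-04]), 'tool_pos': array([ 0.16474818, -0.65408184,  0.22561235]), 'orientation': array([ 1.79904837e+02, -7.35343701e-03, -1.65866369e+02]), 'force': array([ 0.67243217, -0.30692997,  0.51868652]), 'moment': array([ 0.02339068, -0.00780168, -0.00078099]), 'gripper_force': 0.0, 'opening': 0.08782377489220178} 0.0188
top {'mtx': array([[499.79451478,   0.        , 282.49305851],
       [  0.        , 499.79451478, 206.92042683],
       [  0.        ,   0.        ,   1.        ]]), 'R': array([[ 0.00953035, -0.99971569, -0.02185654],
       [-0.99593803, -0.00753268, -0.08972573],
       [ 0.08953558,  0.02262287, -0.99572666]]), 't': array([0.02232877, 0.59880946, 1.39537144])}
side {'mtx': array([[482.06068361,   0.        , 277.08681993],
       [  0.        , 482.06068361, 205.50230386],
       [  0.        ,   0.        ,   1.        ]]), 'R': array([[-0.96324852,  0.26857144, -0.00465456],
       [ 0.18670346,  0.65696474, -0.73043764],
       [-0.19311681, -0.704462  , -0.68296353]]), 't': array([ 0.57037613, -0.08029548,  1.81546431])}
```

View pics/top0.png

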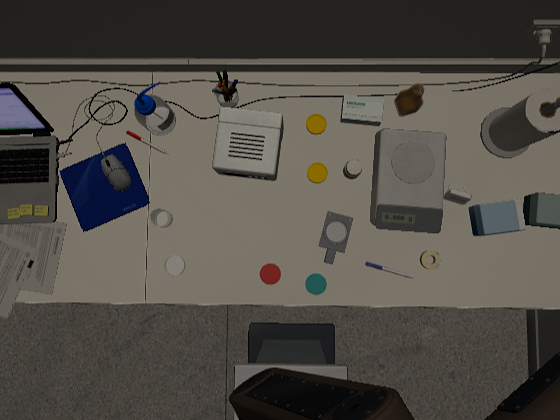

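View pics/side0.png

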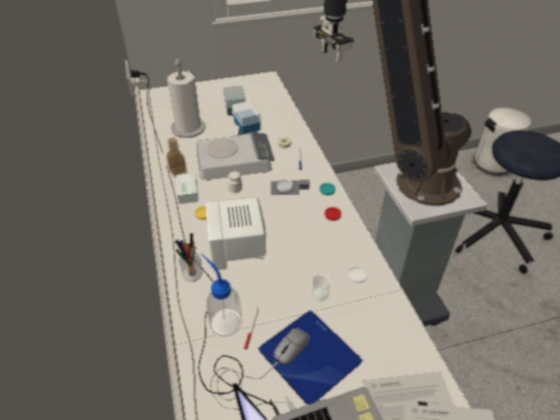

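The top view shows the imager with its front face low, around (246,177). The carrier is at (336,232) with its block at (329,257), the jar at (353,168) and the tape at (430,259). The beaker is at (162,218) and the spare dish at (175,265); the coloured discs are decoys. The side view agrees.

```bash
cat > h.py <<'E'
import numpy as np, cv2
from plant import ctrl, imaging
def ray(m,uv,z):
    K,R,t=m["mtx"],m["R"],m["t"]; uv=np.atleast_2d(np.asarray(uv,float))
    c=-R.T@t; d=(R.T@np.linalg.inv(K)@np.c_[uv,np.ones(len(uv))].T).T
    return c+d*((z-c[2])/d[:,2])[:,None]
def cloud(m,d):
    v,u=np.indices(d.shape); p=np.stack([(u-m["mtx"][0,2])*d/m["mtx"][0,0],(v-m["mtx"][1,2])*d/m["mtx"][1,1],d],-1)
    return (p-m["t"])@m["R"]
def proj(m,X):
    p=m["R"]@np.asarray(X)+m["t"]; q=m["mtx"]@p; return q[:2]/q[2]
E
python3 - <<'E'
from h import *
m=imaging.camera_model("top"); d=np.load("top_d.npy"); P=cloud(m,d); im=cv2.imread("pics/top0.png")
# head top
M=((P[...,2]>.13)&(P[...,2]<.16)&(d>0)).astype(np.uint8)
M[:, :200]=0; M[:,300:]=0; M[:100]=0;M[200:]=0
n,l,s,c=cv2.connectedComponentsWithStats(M); i=1+s[1:,4].argmax(); print(s[i])
pts=P[l==i]; print("z",np.median(pts[:,2]))
r=cv2.minAreaRect(pts[:,:2].astype(np.float32)*1000); print(r,cv2.boxPoints(r))
# carrier: grey darker
g=im.astype(int); roi=np.zeros(d.shape,bool); roi[205:268,312:360]=1
b=g.sum(2)
print("bg",im[220,300],"car",im[218,336],im[257,329])
M=(roi&(b<380)).astype(np.uint8)
n,l,s,c=cv2.connectedComponentsWithStats(M); i=1+s[1:,4].argmax();print(s[i],c[i])
print(ray(m,[[336,232]],.02),ray(m,[[329,257]],.03))
for k,uv,z in [("jar",(353,168),.07),("red",(270,274),.01),("turq",(316,284),.01),("yel",(317,172),.01),("tape",(430,259),.019),("pen",(367,265),0)]: print(k,ray(m,uv,z).round(3))
print(ray(m,[c[i]],.006))
w=imaging.camera_model("wrist"); print(w, ctrl.get_obs()["tool_pos"])
E
```

```text
[ 212  107   71   69 4038]
z 0.14420387595310502
((763.7730712890625, 121.29887390136719), (170.7097930908203, 174.4565887451172), 83.42485809326172) [[667.34485  46.49357]
 [840.65393  26.51722]
 [860.2013  196.10419]
 [686.8922  216.08054]]
bg [106 118 125] car [67 68 69] [68 67 69]
[ 312  205   48   63 3024] [335.5 236. ]
[[ 0.52885151 -0.12512356  0.02      ]] [[ 0.45807079 -0.10464986  0.03      ]]
jar [[ 0.705 -0.168  0.07 ]]
red [[0.408 0.062 0.01 ]]
turq [[ 0.381 -0.069  0.01 ]]
yel [[ 0.702 -0.071  0.01 ]]
tape [[ 0.455 -0.39   0.019]]
pen [[ 0.436 -0.215  0.   ]]
[[ 0.51794243 -0.12487636  0.006     ]]
{'mtx': array([[369.9600904 ,   0.        , 279.1412007 ],
       [  0.        , 369.9600904 , 208.06110555],
       [  0.        ,   0.        ,   1.        ]]), 'R': array([[-0.24366384,  0.96985886,  0.00131378],
       [ 0.92668296,  0.23241638,  0.29536643],
       [ 0.2861584 ,  0.07318757, -0.95538314]]), 't': array([ 0.67311458, -0.037319  ,  0.39099415])} [ 0.16475534 -0.65414293  0.22572111]
```

The head top sits at z=0.144 as expected. That puts the imager origin near (0.677, 0.131) with yaw about -6.6°, and the carrier near (0.529, -0.125) with yaw about -16°. Next I'll move over the carrier for a close look.

```bash
python3 -m crank '[[[0.02,0.0445,0.004],[0,0,-2.5],1],[[0.02,0.0445,0.004],[0,0,-2.5],1],[[0.02,0.0445,0.004],[0,0,-2.5],1],[[0.02,0.0445,0.004],[0,0,-2.5],1],[[0.02,0.0445,0.004],[0,0,-2.5],1],[[0.02,0.0445,0.004],[0,0,-2.5],1],[[0.02,0.0445,0.004],[0,0,-2.5],1],[[0.02,0.0445,0.004],[0,0,-2.5],1],[[0.02,0.0445,0.004],[0,0,-2.5],1],[[0.02,0.0445,0.004],[0,0,-2.5],1],[[0.02,0.0445,0.004],[0,0,-2.5],1],[[0.02,0.0445,0.004],[0,0,-2.5],1]]'
python3 -m crank '[[[0,0,0],[0,0,0],1],[[0,0,0],[0,0,0],1],[[0,0,0],[0,0,0],1]]'
python3 - <<'E'
from h import *
import pickle
o=ctrl.get_obs(); m=imaging.camera_model("wrist"); im,d=imaging.snapshot("wrist"); cv2.imwrite("pics/w1.png",im); pickle.dump((m,im,d,o),open("w1.pkl","wb"))
print(o["joint_pos"],o["tool_pos"],o["orientation"])
E
```

```text
clock: 1.3
tool_pos: [0.405, -0.1185, 0.2749]
orientation: [180.0, 0.0, 164.0]
force: [1.3, -0.2, -0.2]
opening: 0.0877
gripper_force: 0.0
clock: 1.6
tool_pos: [0.4044, -0.1209, 0.2743]
orientation: [-180.0, -0.0, 164.2]
force: [0.2, -0.4, -1.3]
opening: 0.0879
gripper_force: 0.0
[ 1.03737996e+01 -6.12335084e+00 -2.43037672e+01 -4.31164766e-03
 -7.18623178e+01 -1.16221823e+02] [ 0.40438413 -0.12093255  0.27426507] [-1.79984793e+02 -4.01463613e-02  1.64150628e+02]
```

View pics/w1.png

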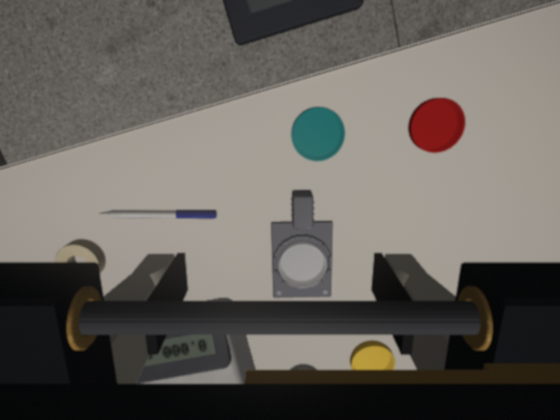

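The wrist view shows the carrier clearly. The plate runs from about (272,222) to (332,297), the block is at (302,207), and the dish is at (303,262). The imager is hidden behind the gripper.

```bash
python3 - <<'E'
from h import *
import pickle
m,im,d,o=pickle.load(open("w1.pkl","rb"))
g=im.astype(int).sum(2); M=np.zeros(g.shape,np.uint8); M[185:299,262:345]=(g[185:299,262:345]<330)
print(im[240,250],im[230,285],im[200,302],im[262,303])
for lo,hi,name,z in [(185,217,"block",.032),(226,299,"plate",.006)]:
    S=np.zeros_like(M); S[lo:hi]=M[lo:hi]
    c=max(cv2.findContours(S,0,1)[0],key=cv2.contourArea)[:,0]
    X=ray(m,c,z)[:,:2].astype(np.float32)*1000; r=cv2.minAreaRect(X); print(name,cv2.boundingRect(c),r,cv2.boxPoints(r).round(1).tolist())
G=cv2.cvtColor(im,cv2.COLOR_BGR2GRAY)[225:296,276:330]
h=cv2.HoughCircles(cv2.resize(G,None,fx=4,fy=4),cv2.HOUGH_GRADIENT,1,400,param1=80,param2=20,minRadius=80,maxRadius=140)
if h is not None: u=h[0,0]/4; print(u, ray(m,[[u[0]+276,u[1]+225]],.021))
P=cloud(m,d); print("z plate/block/dish/table",P[230,285],P[200,302],P[262,303],P[240,250])
E
```

```text
[150 159 165] [94 91 93] [92 88 90] [149 152 154]
block (291, 190, 23, 27) ((447.2604675292969, -105.2616958618164), (25.05257797241211, 30.75760269165039), 74.6623306274414) [[429.1000061035156, -113.30000305175781], [458.79998779296875, -121.4000015258789], [465.3999938964844, -97.19999694824219], [435.70001220703125, -89.0999984741211]]
plate (271, 226, 61, 71) ((529.70458984375, -126.56950378417969), (75.37107849121094, 97.30775451660156), 74.62808990478516) [[472.79998779296875, -150.0], [566.5999755859375, -175.8000030517578], [586.5999755859375, -103.0999984741211], [492.79998779296875, -77.30000305175781]]
z plate/block/dish/table [ 0.48235199 -0.13470542  0.00658161] [ 0.44379385 -0.10444365  0.03155056] [ 0.52327238 -0.12357196  0.02065746] [ 0.48609339 -0.18141657 -0.00127375]
```

```bash
python3 -m crank '[[[0.011,0.0027,-0.034],[-1.6,-5.8,0.1],0.2],[[0.011,0.0027,-0.034],[-1.6,-5.8,0.1],0.2],[[0.011,0.0027,-0.034],[-1.6,-5.8,0.1],0.2],[[0.011,0.0027,-0.034],[-1.6,-5.8,0.1],0.2],[[0.011,0.0027,-0.034],[-1.6,-5.8,0.1],0.2],[[0,0,0],[0,0,0],0.2],[[0,0,0],[0,0,0],0.2],[[0,0,0],[0,0,0],0.2]]'
python3 - <<'E'
from h import *
from scipy.spatial.transform import Rotation as Ro
o=ctrl.get_obs(); R=Ro.from_euler("xyz",o["orientation"],degrees=True).as_matrix(); print(o["joint_pos"].round(1)); print(R.round(3))
im,d=imaging.snapshot("wrist"); cv2.imwrite("pics/w2.png",im)
E
```

```text
clock: 2.45
tool_pos: [0.4834, -0.1276, 0.1534]
orientation: [178.1, 24.9, 164.5]
force: [0.6, 0.2, 0.8]
opening: 0.0526
gripper_force: 0.0
[  11.7   -6.5  -58.3   32.6  -17.6 -146.2]
[[-0.874  0.253  0.415]
 [ 0.242  0.967 -0.08 ]
 [-0.421  0.03  -0.907]]
```

View pics/w2.png

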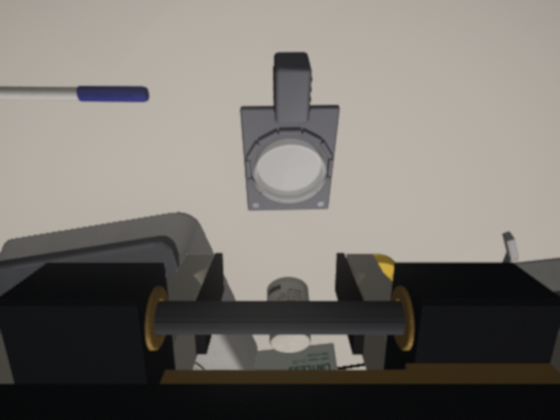

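Joint 3 hits its limit here, so a tilted grasp isn't reachable this near. I'll tow the carrier straight-down to just in front of the mouth and regrasp it tilted there. The picture shows the carrier undisturbed: block at (292,85), dish in its seat at (289,167).

```bash
cat >> h.py <<'E'
from scipy.spatial.transform import Rotation as Ro
def need(pos,yaw,tilt):
    "shift and rotvec from measured pose to TCP pos, fingers leaning back by tilt from heading yaw"
    o=ctrl.get_obs(); R0=Ro.from_euler("xyz",o["orientation"],degrees=True)
    y=np.radians(yaw); ax=-np.array([-np.sin(y),np.cos(y),0])
    T=Ro.from_rotvec(ax*np.radians(tilt))*Ro.from_euler("xyz",[180,0,yaw+180],degrees=True)
    print("shift",(np.array(pos)-o["tool_pos"]).round(4),"turn",(T*R0.inv()).as_rotvec(degrees=True).round(2),"joints",o["joint_pos"].round(1))
E
python3 -c "
from h import *
need([.4565,-.1063,.10],-15.4,0)"
```

```text
shift [-0.0273  0.0208 -0.0536] turn [ 4.79 24.55 -0.41] joints [  11.8   -6.5  -58.3   32.6  -17.5 -146.2]
```

```bash
python3 -m crank '[[[-0.004,0.004,0],[1.2,6.14,-0.1],0.2],[[-0.004,0.004,0],[1.2,6.14,-0.1],0.2],[[-0.0075,0.0065,-0.02],[1.2,6.14,-0.1],0.2],[[-0.012,0.0063,-0.0336],[1.2,6.14,-0.1],0.2],[[0,0,0],[0,0,0],0.2],[[0,0,0],[0,0,0],0.2],[[0,0,0],[0,0,0],0.2]]'
python3 -c "
from h import *
need([.4565,-.1063,.10],-15.4,0)"
```

```text
clock: 3.2
tool_pos: [0.4596, -0.112, 0.1025]
orientation: [-179.7, 2.0, 164.5]
force: [0.1, -0.3, 0.6]
opening: 0.0526
gripper_force: 0.0
shift [-0.0031  0.0057 -0.0025] turn [0.82 1.86 0.06] joints [  11.2    7.4  -36.1    1.7  -44.9 -117.9]
```

```bash
python3 -m crank '[[[-0.003,0.0057,-0.01],[0.8,1.9,0.1],0.2],[[0,0,-0.03],[0,0,0],0.2],[[0,0,-0.03],[0,0,0],0.2],[[0,0,-0.015],[0,0,0],0.2],[[0,0,0],[0,0,0],0.2],[[0,0,0],[0,0,0],0.2],[[0,0,0],[0,0,0],0.2]]'
python3 -c "
from h import *
need([.4565,-.1063,.006],-15.4,0)"
```

```text
clock: 3.9
tool_pos: [0.4577, -0.1059, 0.0177]
orientation: [180.0, -0.1, 164.6]
force: [-0.0, -0.5, 0.1]
opening: 0.0521
gripper_force: 0.0
shift [-0.0012 -0.0004 -0.0117] turn [-0.03 -0.06 -0.04] joints [ 1.100e+01  1.600e+01 -3.930e+01 -1.000e-01 -3.470e+01 -1.163e+02]
```

```bash
python3 -m crank '[[[0,0,-0.006],[0,0,0],0.2],[[0,0,-0.006],[0,0,0],0.2],[[0,0,0],[0,0,0],-1],[[0,0,0],[0,0,0],-1],[[0,0,0],[0,0,0],-1],[[0,0,0],[0,0,0],-1],[[0,0,0],[0,0,0],-1],[[0,0,0],[0,0,0],-1]]'
python3 - <<'E'
from h import *
need([.5,.1,.006],-6.6,0)
im,d=imaging.snapshot("wrist"); cv2.imwrite("pics/w3.png",im)
E
```

```text
clock: 4.7
tool_pos: [0.4567, -0.1062, 0.0045]
orientation: [-180.0, -0.2, 164.6]
force: [-0.7, -0.8, 1.0]
opening: 0.0236
gripper_force: 30.0
shift [0.0433 0.2062 0.0015] turn [ 0.01 -0.2   8.8 ] joints [ 1.100e+01  1.730e+01 -4.000e+01 -1.000e-01 -3.280e+01 -1.163e+02]
```

View pics/w3.png

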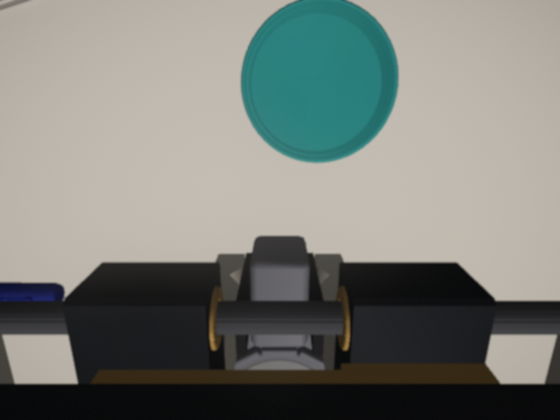

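Gripped: the opening is 23.6 mm, and the block at (280,290) is between the fingers. Towing now to in front of the mouth.

```bash
python3 -m crank '[[[0.003,0.008,0],[0,0,0.3],-1],[[0.005,0.016,0],[0,0,0.5],-1],[[0.007,0.022,0],[0,0,0.8],-1],[[0.008,0.025,0],[0,0,0.9],-1],[[0.008,0.025,0],[0,0,0.9],-1],[[0.008,0.025,0],[0,0,0.9],-1],[[0.008,0.025,0],[0,0,0.9],-1],[[0.008,0.025,0],[0,0,0.9],-1],[[0.008,0.025,0],[0,0,0.9],-1],[[0.007,0.022,0],[0,0,0.8],-1],[[0.006,0.02,0],[0,0,0.6],-1],[[0.005,0.015,0],[0,0,0.4],-1]]'
python3 -m crank '[[[0,0,0],[0,0,0],-1],[[0,0,0],[0,0,0],-1],[[0,0,0],[0,0,0],-0.4],[[0,0,0],[0,0,0],0.1],[[0,0,0],[0,0,0],0.1],[[0,0,0],[0,0,0],0.1]]'
```

```text
clock: 5.95
tool_pos: [0.5375, 0.1472, 0.0045]
orientation: [-179.9, -0.2, 173.5]
force: [-2.4, -7.6, 6.4]
opening: 0.0235
gripper_force: 30.0
clock: 6.55
tool_pos: [0.5374, 0.1463, 0.0043]
orientation: [-179.9, -0.2, 173.4]
force: [-0.1, 0.8, 0.3]
opening: 0.0441
gripper_force: 0.0
```

```bash
python3 -m crank '[[[0,0,0.02],[0,0,0],0.2],[[0,0,0.03],[0,0,0],0.2],[[0,0,0.03],[-0.7,-6,0],0.2],[[0,0,0.03],[-0.7,-6,0],0.2],[[0,0,0.03],[-0.7,-6,0],0.2],[[0,0,0.03],[-0.7,-6,0],0.2],[[0,0,0.03],[-0.7,-6,0],0.2],[[0,0,0],[0,0,0],0.2],[[0,0,0],[0,0,0],0.2],[[0,0,0],[0,0,0],0.2],[[0,0,0],[0,0,0],0.2]]'
python3 - <<'E'
from h import *
import pickle
o=ctrl.get_obs(); m=imaging.camera_model("wrist"); im,d=imaging.snapshot("wrist"); cv2.imwrite("pics/w4.png",im); pickle.dump((m,im,d,o),open("w4.pkl","wb"))
need([.537,.1463,.20],-6.6,30)
mt=imaging.camera_model("top"); it,dt=imaging.snapshot("top"); pickle.dump((mt,it,dt),open("t4.pkl","wb")); cv2.imwrite("pics/t4.png",cv2.resize(it[90:290,180:420],None,fx=3,fy=3,interpolation=cv2.INTER_CUBIC))
E
```

```text
clock: 7.65
tool_pos: [0.5448, 0.1377, 0.2169]
orientation: [180.0, 27.8, 174.3]
force: [-0.9, 0.1, -0.5]
opening: 0.0524
gripper_force: 0.0
shift [-0.0078  0.0086 -0.0168] turn [-0.25 -2.2  -0.87] joints [  43.5   -3.6  -50.2   42.4  -31.6 -173.6]
```

View pics/w4.png

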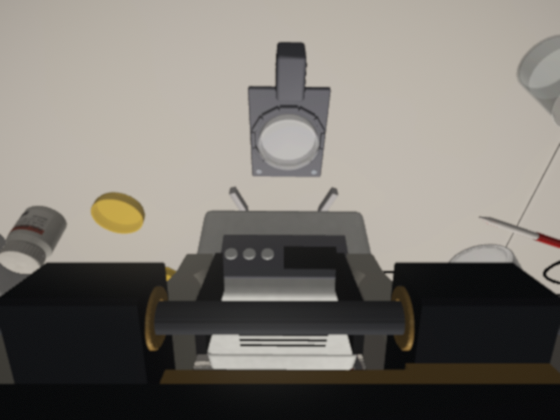

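The wrist view shows the carrier in front of the imager: block at (291,70), leading edge at row ~176, and the dish seated. The rail mouths are visible under the head's front edge, at about (232,190) and (337,190). I'll zoom in to measure.

```bash
python3 - <<'E'
import cv2
im=cv2.imread("pics/w4.png"); cv2.imwrite("pics/w4c.png",cv2.resize(im[75:225,190:390],None,fx=4,fy=4,interpolation=cv2.INTER_CUBIC))
E
```

```text
(no output)
```

View pics/w4c.png

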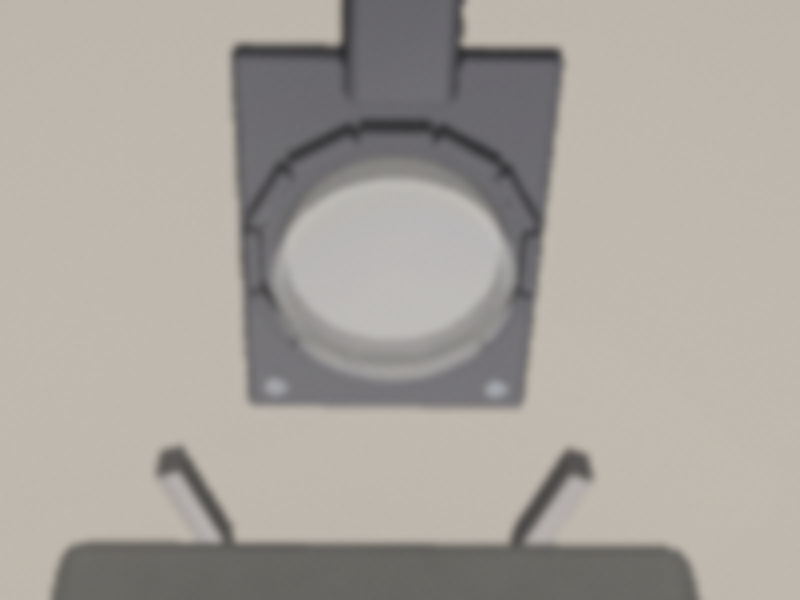

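```bash
python3 - <<'E'
from h import *
import pickle
m,im,d,o=pickle.load(open("w4.pkl","rb"))
f=lambda L,z: ray(m,np.array(L)/4+[190,75],z)[:,:2]*1000
p=f([(236,47),(560,52),(524,404),(249,404)],6); print("plate",p.round(1).tolist(),np.linalg.norm(p-np.roll(p,-1,0),axis=1))
fm=(p[2]+p[3])/2; rm=(p[0]+p[1])/2; a=fm-rm; yaw=np.degrees(np.arctan2(a[1],a[0])); e=p[3]-p[2]; print("front",fm,"rear",rm,"yaw",yaw,np.degrees(np.arctan2(e[1],e[0]))-90)
r=f([(188,470),(563,470)],12); print("rail",r,np.linalg.norm(r[0]-r[1]),r.mean(0)); e=r[0]-r[1]; print(np.degrees(np.arctan2(e[1],e[0]))-90)
h=f([(85,543),(665,547)],40); e=h[0]-h[1]; print("head",h,h.mean(0),np.degrees(np.arctan2(e[1],e[0]))-90, np.linalg.norm(e))
h=f([(85,543),(665,547)],145); print(h)
b=f([(345,100),(455,100)],6); print("block",b.mean(0),np.linalg.norm(b[0]-b[1]))
E
```

```text
plate [[-2408.3, 929.9], [-2563.5, -387.6], [-4431.1, -201.6], [-4292.6, 1164.9]] [1326.69859111 1876.83325759 1373.4845281  1898.97674289]
front [-4361.87960978   481.65566127] rear [-2485.89304351   271.14718993] yaw 173.59750069627128 -5.78681003801546
rail [[-10093.66910076   3022.66074591]
 [-10498.69649661   -972.65812708]] 4015.796320565242 [-10296.18279869   1025.00130942]
-5.788611762121278
head [[-38584.04612904  14496.20279162]
 [-41038.90829315  -7548.27015646]] [-39811.47721109   3473.96631758] -6.354251183651542 22180.737945414206
[[-141741.65912561   52449.42352005]
 [-150692.37553864  -27927.31971127]]
block [-2712.11969376   281.92943385] 462.0973004399385
```

```bash
python3 - <<'E'
from h import *
import pickle
m,im,d,o=pickle.load(open("w4.pkl","rb"))
f=lambda L,z: ray(m,np.array(L)/4+[190,75],z/1000)[:,:2]*1000
an=lambda e:np.degrees(np.arctan2(e[1],e[0]))
p=f([(236,47),(560,52),(524,404),(249,404)],6); print("plate",p.round(1).tolist(),np.linalg.norm(p-np.roll(p,-1,0),axis=1))
fm=(p[2]+p[3])/2; rm=(p[0]+p[1])/2; print("front",fm,"rear",rm,"yaw",an(fm-rm),an(p[3]-p[2])-90,an(p[0]-p[1])-90)
r=f([(188,470),(563,470)],12); print("rail",r,np.linalg.norm(r[0]-r[1]),r.mean(0),an(r[0]-r[1])-90)
h=f([(85,543),(665,547)],40); print("head",h,h.mean(0),an(h[0]-h[1])-90)
b=f([(345,100),(455,100)],6); print("block",b.mean(0),np.linalg.norm(b[0]-b[1]))
E
```

```text
plate [[555.3, 110.4], [563.9, 183.0], [666.9, 172.8], [659.2, 97.4]] [ 73.15127836 103.48450883  75.7309533  104.70545251]
front [663.05339455 135.11079331] rear [559.61557044 146.71777314] yaw -6.40249930372871 -185.7868100380154 -186.72148976816155
rail [[676.48274261  77.74852343]
 [687.13569804 182.83265924]] 105.62272983542694 [681.80922033 130.29059134] -185.78861176212135
head [[674.79401709  52.29136011]
 [692.06838428 207.41384555]] [683.43120068 129.85260283] -186.3542511836516
block [572.08921651 146.12326363] 25.479041345323083
```

The rail mouth midpoint is (0.682, 0.130), which puts the face at x≈0.676, matching the top view. The carrier yaw is good at -6.4° and it sits about 2.7 mm left of the axis. I'll regrasp straight-down, shift it, and insert it part-way. The final push comes afterwards, from behind.

```bash
python3 -c "
from h import *
need([.5295,.1472,.08],-6.5,0)"
```

```text
shift [-0.0153  0.0095 -0.1368] turn [ 2.95 27.64 -0.77] joints [  43.5   -3.6  -50.2   42.4  -31.6 -173.6]
```

```bash
python3 -m crank '[[[-0.003,0.002,0],[0.6,5.5,-0.15],0.2],[[-0.003,0.002,-0.02],[0.6,5.5,-0.15],0.2],[[-0.003,0.002,-0.035],[0.6,5.5,-0.15],0.2],[[-0.003,0.002,-0.04],[0.6,5.5,-0.15],0.2],[[-0.003,0.0015,-0.042],[0.6,5.5,-0.15],0.2],[[0,0,0],[0,0,0],0.2],[[0,0,0],[0,0,0],0.2],[[0,0,0],[0,0,0],0.2],[[0,0,0],[0,0,0],0.2]]'
python3 -c "
from h import *
need([.5295,.1472,.0045],-6.5,0)"
```

```text
clock: 8.65
tool_pos: [0.5316, 0.1462, 0.0838]
orientation: [179.9, 1.2, 173.5]
force: [0.7, 0.2, 0.3]
opening: 0.0524
gripper_force: 0.0
shift [-0.0021  0.001  -0.0793] turn [-0.    1.2   0.02] joints [  36.2   16.2  -26.9    1.   -45.9 -133.4]
```

```bash
python3 -m crank '[[[-0.002,0.001,-0.015],[0,1.2,0],0.2],[[0,0,-0.03],[0,0,0],0.2],[[0,0,-0.022],[0,0,0],0.2],[[0,0,-0.01],[0,0,0],0.2],[[0,0,0],[0,0,0],0.2],[[0,0,0],[0,0,0],0.2],[[0,0,0],[0,0,0],-1],[[0,0,0],[0,0,0],-1],[[0,0,0],[0,0,0],-1],[[0,0,0],[0,0,0],-1],[[0,0,0],[0,0,0],-1],[[0,0,0],[0,0,0],-1]]'
```

```text
clock: 9.85
tool_pos: [0.5296, 0.1471, 0.0049]
orientation: [-179.9, -0.2, 173.4]
force: [-0.8, 1.4, 4.0]
opening: 0.0239
gripper_force: 30.0
```

```bash
python3 -m crank '[[[-0.0003,-0.0027,0],[0,0,0],-1],[[0.005,-0.0006,0],[0,0,0],-1],[[0.007,-0.0008,0],[0,0,0],-1],[[0.007,-0.0008,0],[0,0,0],-1],[[0.007,-0.0008,0],[0,0,0],-1],[[0.007,-0.0008,0],[0,0,0],-1],[[0.005,-0.0006,0],[0,0,0],-1],[[0,0,0],[0,0,0],-1]]'; python3 -m crank '[[[0.005,-0.0006,0],[0,0,0],-1],[[0.005,-0.0006,0],[0,0,0],-1],[[0.005,-0.0006,0],[0,0,0],-1]]'
```

```text
clock: 10.65
tool_pos: [0.5651, 0.1385, 0.0049]
orientation: [-179.8, -0.4, 173.4]
force: [-11.2, 0.9, 16.1]
opening: 0.0238
gripper_force: 30.1
clock: 10.95
tool_pos: [0.5792, 0.1368, 0.0049]
orientation: [-179.8, -0.5, 173.4]
force: [-13.9, 2.4, 17.6]
opening: 0.0239
gripper_force: 30.1
```

```bash
python3 -m crank '[[[0,0,0.0006],[0,0,0],-1],[[0.005,-0.0006,0],[0,0,0],-1],[[0.005,-0.0006,0],[0,0,0],-1],[[0.005,-0.0006,0],[0,0,0],-1],[[0,0,0],[0,0,0],-1]]'; python3 -m crank '[[[0.005,-0.0006,0],[0,0,0],-1],[[0.005,-0.0006,0],[0,0,0],-1],[[0,0,0],[0,0,0],-1]]'
```

```text
clock: 11.45
tool_pos: [0.5959, 0.1351, 0.005]
orientation: [-179.8, -0.3, 173.4]
force: [-5.6, -0.1, 5.8]
opening: 0.0239
gripper_force: 30.0
clock: 11.75
tool_pos: [0.6059, 0.1339, 0.005]
orientation: [-179.8, -0.3, 173.4]
force: [-4.7, -1.2, 6.9]
opening: 0.0237
gripper_force: 30.0
```

Seated about 64 mm in with small forces. Now I'll let go, rise, back off, shut the fingers, and push gently from behind with a slight back-lean.

```bash
python3 -m crank '[[[0,0,0],[0,0,0],0],[[0,0,0],[0,0,0],0.1],[[0,0,0],[0,0,0],0.1],[[0,0,0.03],[0,0,0],0.1],[[0,0,0.03],[0,0,0],0.1],[[-0.02,0.0022,0],[-0.45,-4,0],0.1],[[-0.02,0.0023,0],[-0.45,-4,0],-1],[[0,0,0],[-0.45,-4,0],-1],[[0,0,0],[0,0,0],-1],[[0,0,0],[0,0,0],-1],[[0,0,0],[0,0,0],-1],[[0,0,0],[0,0,0],-1]]'
python3 - <<'E'
from h import *
import pickle
need([.566,.1384,.010],-6.5,12)
m=imaging.camera_model("wrist"); im,d=imaging.snapshot("wrist"); cv2.imwrite("pics/w5.png",im); pickle.dump((m,im,d),open("w5.pkl","wb"))
E
```

```text
clock: 12.95
tool_pos: [0.5683, 0.1399, 0.0654]
orientation: [-180.0, 11.9, 173.4]
force: [-0.5, -0.6, 0.6]
opening: 0.0058
gripper_force: 0.0
shift [-0.0023 -0.0015 -0.0554] turn [ 0.03 -0.11  0.13] joints [  37.7   15.6  -38.8   17.8  -28.2 -149.6]
```

View pics/w5.png

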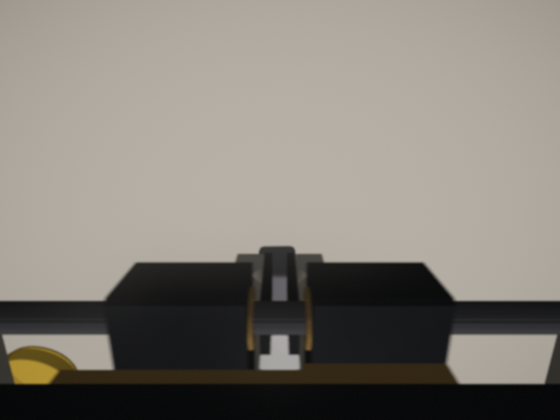

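The fingers are shut and nothing is underneath them. Lowering.

```bash
python3 -m crank '[[[-0.003,-0.0012,-0.02],[0,0,0],-1],[[0,0,-0.025],[0,0,0],-1],[[0,0,-0.009],[0,0,0],-1],[[0,0,0],[0,0,0],-1],[[0,0,0],[0,0,0],-1]]'; python3 -m crank '[[[0.005,-0.0006,0],[0,0,0],-1],[[0.004,-0.0004,0],[0,0,0],-1],[[0.003,-0.0003,0],[0,0,0],-1],[[0.003,-0.0003,0],[0,0,0],-1],[[0,0,0],[0,0,0],-1]]'
```

```text
clock: 13.5
tool_pos: [0.5646, 0.138, 0.0111]
orientation: [-179.9, 11.9, 173.4]
force: [0.1, -0.4, 0.5]
opening: 0.0009
gripper_force: 0.0
clock: 14.0
tool_pos: [0.5796, 0.1367, 0.0114]
orientation: [-179.9, 11.9, 173.4]
force: [0.2, 0.5, 0.3]
opening: 0.0004
gripper_force: 0.0
```

```bash
for i in 1 ; do python3 -m crank '[[[0.002,-0.0002,0],[0,0,0],-1],[[0.002,-0.0002,0],[0,0,0],-1],[[0.002,-0.0002,0],[0,0,0],-1]]'; done; python3 -m crank '[[[0.002,-0.0002,0],[0,0,0],-1],[[0.002,-0.0002,0],[0,0,0],-1],[[0.002,-0.0003,0],[0,0,0],-1]]';  python3 -m crank '[[[0.002,-0.0002,0],[0,0,0],-1],[[0.002,-0.0002,0],[0,0,0],-1],[[0.002,-0.0003,0],[0,0,0],-1]]'
```

```text
clock: 14.3
tool_pos: [0.5851, 0.1359, 0.0111]
orientation: [-179.9, 11.9, 173.4]
force: [0.7, -0.8, -0.3]
opening: 0.0005
gripper_force: 0.0
clock: 14.6
tool_pos: [0.5906, 0.1349, 0.011]
orientation: [-179.9, 11.8, 173.4]
force: [-4.1, 1.1, 3.4]
opening: 0.0005
gripper_force: 2.5
clock: 14.9
tool_pos: [0.5965, 0.1342, 0.011]
orientation: [-179.9, 11.8, 173.4]
force: [-4.3, 1.1, 3.7]
opening: 0.0007
gripper_force: 2.5
```

```bash
for c in 1; do python3 -m crank '[[[0.002,-0.0002,0],[0,0,0],-1],[[0.002,-0.0002,0],[0,0,0],-1]]'; done; python3 -m crank '[[[0.002,-0.0002,0],[0,0,0],-1],[[0.002,-0.0003,0],[0,0,0],-1]]';  python3 -m crank '[[[0.002,-0.0002,0],[0,0,0],-1],[[0.002,-0.0002,0],[0,0,0],-1]]'
```

```text
clock: 15.1
tool_pos: [0.6003, 0.1337, 0.011]
orientation: [-179.9, 11.8, 173.4]
force: [-6.1, 1.2, 4.0]
opening: 0.0003
gripper_force: 2.9
clock: 15.3
tool_pos: [0.6043, 0.1332, 0.011]
orientation: [-179.9, 11.8, 173.4]
force: [-5.5, 0.9, 4.5]
opening: 0.0004
gripper_force: 3.1
clock: 15.5
tool_pos: [0.6082, 0.1328, 0.011]
orientation: [-179.8, 11.8, 173.4]
force: [-6.2, 0.3, 5.4]
opening: 0.0004
gripper_force: 3.4
```

```bash
python3 -m crank '[[[0.002,-0.0002,0],[0,0,0],-1]]'; python3 -m crank '[[[0.002,-0.0003,0],[0,0,0],-1]]';  python3 -m crank '[[[0.002,-0.0002,0],[0,0,0],-1]]'; python3 -m crank '[[[0,0,0],[0,0,0],-1]]'
```

```text
clock: 15.6
tool_pos: [0.6097, 0.1324, 0.0109]
orientation: [-179.8, 11.8, 173.4]
force: [-21.5, 6.7, 16.2]
opening: 0.0005
gripper_force: 11.5
clock: 15.7
tool_pos: [0.61, 0.1321, 0.0108]
orientation: [-179.8, 11.7, 173.5]
force: [-38.3, 14.8, 27.3]
opening: 0.0005
gripper_force: 19.7
clock: 15.8
tool_pos: [0.6103, 0.1319, 0.0107]
orientation: [-179.7, 11.6, 173.5]
force: [-52.7, 20.9, 36.4]
opening: 0.0003
gripper_force: 27.0
clock: 15.9
tool_pos: [0.6101, 0.132, 0.0108]
orientation: [-179.7, 11.6, 173.5]
force: [-38.4, 13.3, 26.8]
opening: 0.0002
gripper_force: 19.8
```

A sharp rise at x≈0.610 marks the rigid stop, with the leading edge about 87 mm in, inside the expected range. Backing off to check.

```bash
python3 -m crank '[[[-0.006,0.0007,0],[0,0,0],-1],[[-0.02,0.0022,0],[0,0,0],-1],[[-0.03,0.0034,0.02],[0,0,0],-1],[[-0.04,0.005,0.04],[0,0,0],-1],[[-0.03,0.0034,0.04],[0,0,0],-1],[[0,0,0.045],[0,0,0],-1],[[0,0,0.045],[0,0,0],-1],[[0,0,0],[0,0,0],-1],[[0,0,0],[0,0,0],-1],[[0,0,0],[0,0,0],-1]]'
python3 - <<'E'
from h import *
import pickle
print(ctrl.get_obs()["joint_pos"].round(1))
m=imaging.camera_model("wrist"); im,d=imaging.snapshot("wrist"); pickle.dump((m,im,d),open("w6.pkl","wb"))
mt=imaging.camera_model("top"); it,dt=imaging.snapshot("top")
mm=imaging.camera_model("side"); s,_=imaging.snapshot("side")
u=proj(m,[.64,.135,.02]);print(u, proj(mt,[.64,.135,.02]))
a=cv2.resize(im,(400,300)); b=cv2.resize(it[130:280,150:350],(400,300),interpolation=cv2.INTER_CUBIC)
x,y=proj(mm,[.64,.135,.02]).astype(int); c=cv2.resize(s[y-40:y+35,x-50:x+50],(400,300),interpolation=cv2.INTER_CUBIC)
cv2.imwrite("pics/m6.png",np.vstack([np.hstack([a,b]),np.hstack([c,c*0])]))
E
```

```text
clock: 16.9
tool_pos: [0.4933, 0.1462, 0.1955]
orientation: [-179.9, 11.8, 173.4]
force: [-0.4, -0.2, 0.3]
opening: 0.0003
gripper_force: 0.0
[  45.4    0.2  -35.3   12.7  -48.  -150. ]
[283.97091456 276.45375321] [245.2575201  192.50863906]
```

View pics/m6.png

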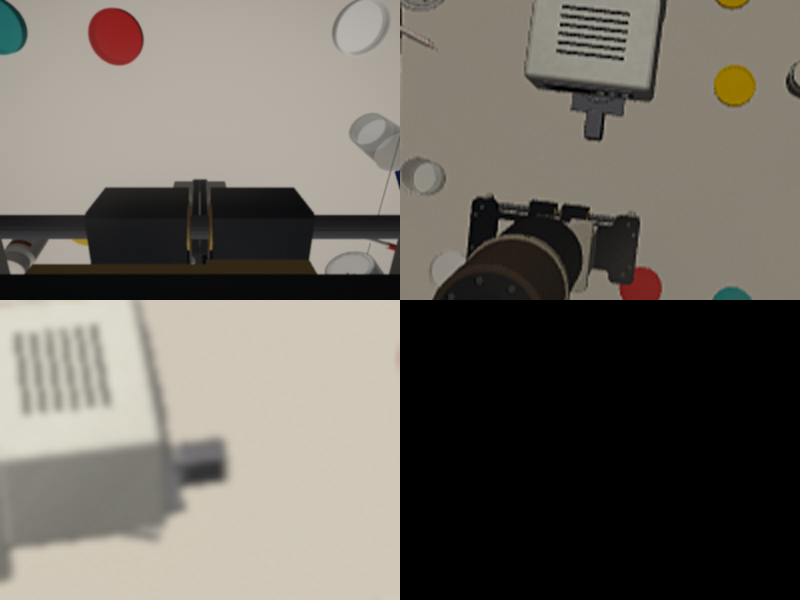

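The composite shows the carrier square under the head, with its rear edge and block outside (block at (594,122) in the top-view panel). The bystanders are untouched and the gripper is clear. The force rose slightly about 12 mm before the hard stop, which fits the sprung bar. Handing in.

```bash
python3 -c "
from plant import close_job
print(close_job())"
```

```text
the job is handed in; nothing more can be done
None
```

I handed the job in at about 17 s: the carrier met a rigid stop about 87 mm in, with its grip block outside and the gripper clear. The last push reached about 53 N along x (68 N in all) against the stop, harder than gentle. I did that push with shut fingers behind the block rather than a tilted grasp. I inferred the contact bar's travel from force, and couldn't see the dish under the head in the last picture.

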